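# Put the fresh grinding plugs back in their tray

## Task

Put the three fresh, tall grinding plugs upright into the wooden tray, each in the recess made for its size: the largest plug in the widest recess, the round-nosed one in the middle-sized, the small pointed one in the narrowest. The abrasive is brittle, so set each plug down gently without dropping it or knocking it over. Leave the two worn-down stubs and the chisel where they lie.

Things in the scene. Friction and masses are not known exactly. Their poses are not given: they have to be found in the camera images.
- plug_large: Fresh grinding plug: upright plain cylinder of reddish-brown bonded abrasive with a thin steel rim at the foot, 60 mm diameter, 70 mm tall, flat unbroken top. 0.3 to 0.55 kg. Its origin is the centre of its underside, its z axis the axis of the plug, pointing up. Stands upright on the bench at the start.
- plug_medium: Fresh grinding plug with a round nose: reddish-brown abrasive with a thin steel rim at the foot, 44 mm diameter, 72 mm tall (straight-sided up to 50 mm, then a dome). 0.15 to 0.29 kg. Its origin is the centre of its underside, its z axis the axis of the plug, pointing up. Stands upright on the bench at the start.
- plug_small: Fresh grinding plug with a pointed nose: reddish-brown abrasive with a thin steel rim at the foot, 28 mm diameter, 66 mm tall (straight-sided up to 46 mm, then a blunt cone). 0.05 to 0.11 kg. Its origin is the centre of its underside, its z axis the axis of the plug, pointing up. Stands upright on the bench at the start.
- stub_wide: Look-alike: a worn-out grinding plug of the same reddish-brown abrasive, ground down to a flat disc 60 mm across and only 24 mm high, with the grey steel ring and dark hole of its threaded bush showing in the middle of its top. Origin: centre of its underside; z up. It stays on the bench.
- stub_narrow: Look-alike: a worn-out grinding plug of the same reddish-brown abrasive, ground down to a flat disc 44 mm across and only 20 mm high, with the grey steel ring and dark hole of its threaded bush showing in the middle of its top. Origin: centre of its underside; z up. It stays on the bench.
- tray: Shallow pale wooden tray, 300 mm long (its x axis) by 110 mm wide (its y axis), walls 22 mm high, fixed to the bench. It holds the three seat blocks in one row along its x axis, 93 mm apart, in an order that changes from start to start. Origin: centre of its underside.
- seat_large: Square brown wooden block, 90 x 90 x 16 mm, fixed in the tray, with one round blind recess in its middle, 76 mm across and 10 mm deep with a dark rubber lining on its floor: the widest of the three recesses. Origin: centre of the block's underside, on the recess's axis; z up. The recess floor lies 6 mm and the block's top 16 mm above the origin (12 and 22 mm above the bench).
- seat_medium: Square brown wooden block, 90 x 90 x 16 mm, fixed in the tray, with one round blind recess in its middle, 60 mm across and 10 mm deep with a dark rubber lining on its floor: the middle one in size of the three recesses. Origin: centre of the block's underside, on the recess's axis; z up. The recess floor lies 6 mm and the block's top 16 mm above the origin (12 and 22 mm above the bench).
- seat_small: Square brown wooden block, 90 x 90 x 16 mm, fixed in the tray, with one round blind recess in its middle, 44 mm across and 10 mm deep with a dark rubber lining on its floor: the narrowest of the three recesses. Origin: centre of the block's underside, on the recess's axis; z up. The recess floor lies 6 mm and the block's top 16 mm above the origin (12 and 22 mm above the bench).
- chisel: Bystander: dark steel stone chisel lying on the far side of the bench, about 170 mm long along its x axis and 14 mm thick, its blade 26 mm wide. Origin: on the bench under its middle. Leave it alone.

How it is judged:
At the end, for the whole second after the job is handed in: Each fresh plug stands in the recess of its size, released and at rest: its axis within 12 mm of the recess's axis, its foot on the recess floor (2 to 9.5 mm above the seat's underside), tilted less than 0.08 rad. The stubs and the chisel lie within 30 mm of where they were (horizontal distance between plug_large and seat_large below 0.012 m and z of plug_large in the frame of seat_large between 0.002 and 0.0095 m and angle between each of plug_large, plug_medium, plug_small's own z axis and vertical below 0.08 rad and linear speed of each of plug_large, plug_medium, plug_small below 0.02 m/s and horizontal distance between plug_medium and seat_medium below 0.012 m and z of plug_medium in the frame of seat_medium between 0.002 and 0.0095 m and horizontal distance between plug_small and seat_small below 0.012 m and z of plug_small in the frame of seat_small between 0.002 and 0.0095 m and distance of each of stub_wide, stub_narrow, chisel from where it was at the start of the episode below 0.03 m); the robot touches nothing.
It fails at once if a stub or the chisel is shifted more than 30 mm (distance of any of stub_wide, stub_narrow, chisel from where it was at the start of the episode above 0.03 m).
It fails at once if a fresh plug is knocked over (tilted more than 1 rad) (angle between any of plug_large, plug_medium, plug_small's own z axis and vertical above 1 rad).
It fails at once if a fresh plug is dropped (moves faster than 0.75 m/s with no finger touching it: a free fall of about 30 mm) ((linear speed of plug_large above 0.75 m/s and contact force between plug_large and the fingers below 0.05 N) or (linear speed of plug_medium above 0.75 m/s and contact force between plug_medium and the fingers below 0.05 N) or (linear speed of plug_small above 0.75 m/s and contact force between plug_small and the fingers below 0.05 N)).
It also fails if it takes over 83 s, if anything falls off the work surface, if the arm or the gripper's body presses on something with over 40 N, if the wrist force passes 120 N, or if a joint passes its speed limit or range.

## Robot

A 7-joint arm with a two-finger parallel gripper is mounted at the origin on the work surface. World frame = base frame: x ahead of the robot, y to its left, z up, the work surface at z = 0. Lengths are in m, angles in rad, forces in N, time in s.
With the tool pointing down it reaches from about 0.4 to 0.875 m from the base axis. Payload 6.5 kg.
Tool frame: the origin (TCP) lies at the very end of the fingers, on their centre line; the grasp point (between the pads) lies 19 mm behind it (manip.hold_point_z is the distance from the TCP to the grasp point, in m); z points along the fingers, y is the direction in which the jaws open and shut (so a half turn about z gives the same grasp; the last joint's range is limited). The gripper opens to 88 mm and grips with 3 to 60 N. Pads are 18 mm wide; open, the fingers measure 123 mm over their backs; the gripper's body (75 mm by 187 mm) begins 45 mm behind the grasp point.
Start: joints at [-1.408, 0.536, -0.004, 1.538, 0.003, 1.067, -0.071], TCP at [0.147, 0.633, 0.239] pointing down, gripper open.
Joint ranges: [-2.7, 2.7], [-0.37, 2.16], [-1.27, 1.26], [0.24, 2.4], [-1.31, 4.45], [0.19, 1.91], [-2.76, 2.76]. Speed limits (rad/s): [2.39, 2.39, 3.14, 3.14, 3.14, 3.14, 3.14].

## Interface

Orientations are given as a unit quaternion [x, y, z, w].
In Python, from station import manip gives the robot as it stands. The module is installed in compiled form; this text tells all that it offers.
- The arm moves only by the shell command python3 -m creep 'ROWS' [FORCE]. ROWS is JSON, a list of rows, each a list of 7 numbers: the shift along the world's x, y, z in m, then the turn, a rotation vector about the world's x, y, z in rad, then the closure, from 0 (fully open) to 1 (shut). In form: [[tx, ty, tz, ax, ay, az, claw], ...]. A call has 1 to 5 rows; each row is the pose to reach, as a shift and turn from the pose commanded when the call began; what a row does not reach only later rows make up. A row lasts 1/12 s, in which the tool goes at most 41.7 mm and 7.16 degrees, less where a joint would pass 70% of its speed; a pose out of reach is approached as far as the arm can. A call with a gripper value outside its range is refused whole. The fingers move at their own pace and stop on an object; FORCE is the grip in N (left out, the last holds). Time passes only in rows, so rows that repeat a pose let the fingers close. It gives the time, the measured TCP pose, the force and the opening at its end, in the units of the state.
- manip.get_obs(): the state, without advancing time (a new reading comes with each control period).
- manip.get_image(name): name is "scene" or "top" or "wrist"; returns the picture (480x640x3 uint8, red, green, blue); there is no depth.
- manip.camera_model(name): a dict with "fx", "fy", "cx", "cy" (pixels), "extrinsics" (4x4, takes a point from camera to world coordinates); the wrist camera has in their place "mount" (4x4, takes a point from camera to tool coordinates, whose origin is the TCP and whose axes are the flange's). Camera axes: x right, y down, z forward; pixel columns grow to the right and rows downward; lengths in m; the calibration is good to about 2 mm. A picture is of the moment at which its call begins: read the wrist's pose just before it. camera_model takes no time and is no camera call.
- manip.finish_job(): hands the job in, once; it reports no verdict.
Trained networks look in the newest picture that a camera, given by its name, has taken for a name from the list of things; names that differ only in an ending like _2 or _b are one class to them, and where a whole thing is asked for, a point or a joint stands for the part that bears it (a point fixed in the world has none). Each returns a list of dicts, best first, with "p" (0 to 1); they miss things now and then, are a little off and sometimes report something else, mostly with a low value. They report only what shows in the picture. A call takes as long as a camera call.
- manip.outline_of(label, camera): "pixels" (480x640 bool, what is visible of it) and "rect" ([left, top, width, height] in pixels, round what is visible of it).
- manip.tip_of(label, camera): "position" ([column, row] in pixels: a listed point, or the origin of a listed thing).
The state is a dict: "t": time; "joint_positions": joint angles; "joint_vel": joint speeds; "tau": joint torques, N m; "ee_pos": TCP position; "tcp_rot": TCP orientation; "force": force on the tool from outside, world axes, zero at the start; "moment": the same for the moment, N m; "width": finger opening in m.
Only numpy, scipy, OpenCV 4.12 (cv2) and the standard library are available. Lean on these libraries where they do the work, as an engineer would, in place of code of your own. Each camera call takes 0.05 s, during which the arm holds its last target. There are 200 camera calls.

## Working session

There is one attempt and no reset: what is moved stays moved. The work goes in short steps, Python scripts to look and compute and a shell command to move; the robot and the scene stay as the last step left them, time stands still between calls to the robot, and variables do not carry over. Pictures are saved under pics/ and viewed, about 12 in all and at most 16, crops included, and the job is handed in when it is done.

```bash
mkdir -p pics; cat > h.py <<'E'
import numpy as np, cv2
from station import manip
from scipy.spatial.transform import Rotation as R
def cam(name):
    m=manip.camera_model(name)
    if name=="wrist":
        o=manip.get_obs(); T=np.eye(4); T[:3,:3]=R.from_quat(o["tcp_rot"]).as_matrix(); T[:3,3]=o["ee_pos"]
        E=T@np.array(m["mount"])
    else: E=np.array(m["extrinsics"])
    return m,E
def unproj(m,E,px,z):
    d=E[:3,:3]@np.array([(px[0]-m["cx"])/m["fx"],(px[1]-m["cy"])/m["fy"],1]); c=E[:3,3]
    return c+d*(z-c[2])/d[2]
def snap(name,f):
    im=manip.get_image(name); cv2.imwrite("pics/"+f,im[:,:,::-1]); return im
E
python3 - <<'E'
from h import *
np.set_printoptions(precision=3,suppress=True)
o=manip.get_obs(); print(o["t"],o["ee_pos"],o["tcp_rot"],o["width"],o["force"])
for c in ("top","scene"):
    m,Ex=cam(c); snap(c,c+"0.png"); print(c,m["fx"],Ex[:3])
    if c=="top":
        for l,z in dict(plug_large=0,plug_medium=0,plug_small=0,stub_wide=0,stub_narrow=0,seat_large=.006,seat_medium=.006,seat_small=.006,tray=0,chisel=0).items():
            print(l,[(np.round(d["p"],2),np.round(d["position"],0),unproj(m,Ex,d["position"],z)[:2]) for d in manip.tip_of(l,c)[:3]])
print(manip.get_obs()["t"])
E
```

```text
0.0 [0.147 0.632 0.238] [ 0.114  0.993 -0.001 -0.   ] 0.08815284637380334 [-0.183 -0.853 -0.056]
top 501.1234909934544 [[ 0.012 -0.985  0.17   0.424]
 [-1.    -0.013 -0.006 -0.069]
 [ 0.008 -0.17  -0.985  1.133]]
plug_large [(np.float64(0.98), array([303., 304.]), array([ 0.484, -0.043])), (np.float64(0.65), array([390., 250.]), array([ 0.609, -0.241]))]
plug_medium [(np.float64(0.72), array([389., 324.]), array([ 0.441, -0.236])), (np.float64(0.69), array([444., 286.]), array([ 0.527, -0.362]))]
plug_small [(np.float64(0.67), array([388., 322.]), array([ 0.446, -0.235]))]
stub_wide [(np.float64(0.83), array([325., 247.]), array([ 0.613, -0.091])), (np.float64(0.3), array([385., 191.]), array([ 0.747, -0.23 ])), (np.float64(0.27), array([391., 323.]), array([ 0.443, -0.24 ]))]
stub_narrow [(np.float64(0.87), array([391., 250.]), array([ 0.607, -0.244]))]
seat_large [(np.float64(0.7), array([196., 279.]), array([0.536, 0.198])), (np.float64(0.63), array([388., 322.]), array([ 0.445, -0.234])), (np.float64(0.57), array([195., 240.]), array([0.624, 0.205]))]
seat_medium [(np.float64(0.58), array([196., 281.]), array([0.532, 0.199])), (np.float64(0.23), array([390., 324.]), array([ 0.441, -0.239]))]
seat_small [(np.float64(0.72), array([197., 322.]), array([0.441, 0.192]))]
tray []
chisel [(np.float64(0.87), array([388., 192.]), array([ 0.745, -0.238])), (np.float64(0.42), array([195., 323.]), array([0.438, 0.198]))]
scene 549.9072494443748 [[ 0.422  0.526 -0.739  1.419]
 [ 0.907 -0.239  0.348 -0.447]
 [ 0.006 -0.816 -0.577  0.653]]
0.6
```

View pics/top0.png

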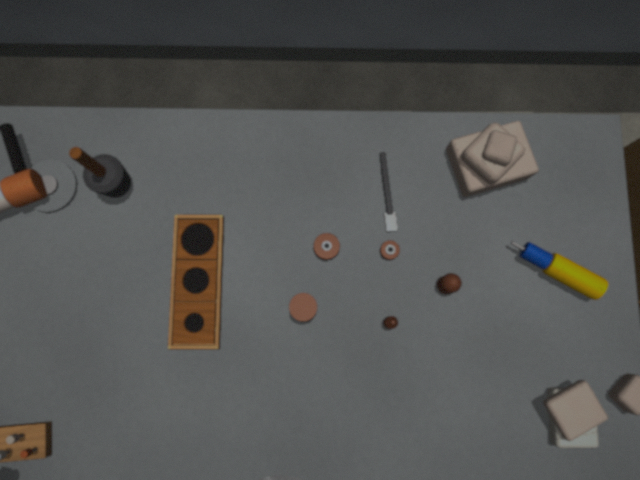

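View pics/scene0.png

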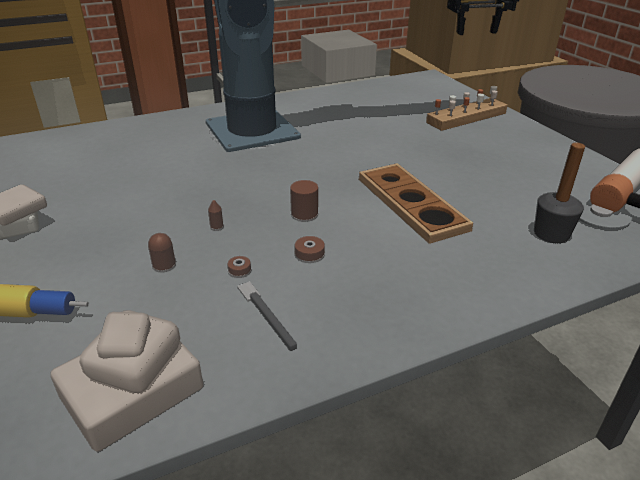

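The top view shows the plain large plug at (303,307), the pointed small one at (390,322), the domed medium one at (449,283), the stubs at (326,246) and (390,250), and the tray at left. The recesses run from far to near: large (197,239), medium (196,280), small (194,322). The scene view agrees. Next I'll refine these positions by colour.

```bash
python3 - <<'E'
from h import *
np.set_printoptions(precision=4,suppress=True)
im=cv2.imread("pics/top0.png").astype(int); m,E=cam("top")
b,g,r=im[...,0],im[...,1],im[...,2]
def comp(mask,box):
    x0,y0,x1,y1=box; k=np.zeros(mask.shape,np.uint8); k[y0:y1,x0:x1]=mask[y0:y1,x0:x1]
    n,l,s,c=cv2.connectedComponentsWithStats(k); i=1+np.argmax(s[1:,4]); return c[i],s[i]
dark=(r<50); red=(r>g+18)
S={}
for n,box in dict(large=(176,217,219,262),medium=(176,262,219,302),small=(174,304,217,344)).items():
    c,s=comp(dark,box); S[n]=unproj(m,E,c,.020); print("seat",n,c,s,S[n])
d=S["large"]-S["small"]; print("span",np.linalg.norm(d[:2]),"yaw",np.arctan2(d[1],d[0]))
for n,box,z in (("large",(275,280,330,335),.06),("medium",(425,262,475,305),.04),("small",(370,305,410,340),.035),("stub_wide",(305,225,350,268),.022)):
    c,s=comp(red,box); print(n,c,s,unproj(m,E,c,z))
print(manip.camera_model("wrist"))
E
```

```text
seat large [197.1126 238.8132] [182 224  31  31 755] [0.6249 0.1972 0.02  ]
seat medium [195.4154 280.0459] [184 268  24  25 479] [0.5318 0.1961 0.02  ]
seat small [193.7098 322.2118] [185 314  18  18 255] [0.4392 0.1949 0.02  ]
span 0.18569577759546954 yaw 0.012715579640766384
large [302.5974 306.6805] [289 293  28  28 626] [ 0.4741 -0.0439  0.06  ]
medium [451.2623 282.459 ] [442 274  19  18 244] [ 0.5317 -0.3678  0.04  ]
small [390.6848 322.087 ] [385 317  12  11  92] [ 0.4444 -0.2347  0.035 ]
stub_wide [326.2165 245.846 ] [314 233  26  26 448] [ 0.6123 -0.0938  0.022 ]
{'fx': 370.48685063021196, 'fy': 370.48685063021196, 'cx': 318.85881737460613, 'cy': 240.98505536538065, 'mount': array([[-0.0002, -0.9524, -0.3048,  0.0789],
       [ 1.    , -0.0005,  0.001 ,  0.0006],
       [-0.0011, -0.3048,  0.9524, -0.1457],
       [ 0.    ,  0.    ,  0.    ,  1.    ]])}
```

```bash
python3 -m creep '[[0.03,-0.025,0,0,0,0,0],[0.05,-0.06,0,0,0,0,0],[0.07,-0.095,0,0,0,0,0],[0.09,-0.13,0,0,0,0,0],[0.11,-0.165,0,0,0,0,0]]' 30
```

```text
t: 1.02
ee_pos: [0.2582, 0.4663, 0.2388]
tcp_rot: [0.114, 0.993, 0.0, 0.0]
force: [0.8, -0.6, 1.2]
width: 0.0883
```

```bash
python3 -m creep '[[0.018,-0.035,0,0,0,0.05,0],[0.034,-0.07,0,0,0,0.1,0],[0.05,-0.105,0,0,0,0.15,0],[0.066,-0.14,0,0,0,0.2,0],[0.082,-0.175,0,0,0,0.24,0]]'
python3 -m creep '[[0.016,-0.035,0,0,0,0,0],[0.032,-0.07,0,0,0,0,0],[0.048,-0.105,0,0,0,0,0],[0.064,-0.14,0,0,0,0,0],[0.08,-0.175,0,0,0,0,0]]'
python3 -m creep '[[0.014,-0.035,0,0,0,0,0],[0.028,-0.07,-0.01,0,0,0,0],[0.042,-0.105,-0.02,0,0,0,0],[0.054,-0.14,-0.03,0,0,0,0],[0.054,-0.16,-0.04,0,0,0,0]]'
python3 -m creep '[[0,0,0,0,0,0,0],[0,0,0,0,0,0,0]]'
python3 - <<'E'
from h import *
o=manip.get_obs(); m,E=cam("wrist"); snap("wrist","w1.png"); print(E.round(4).tolist(),o["joint_positions"])
E
```

```text
t: 1.43
ee_pos: [0.34, 0.2914, 0.239]
tcp_rot: [-0.007, 1.0, 0.0, 0.0]
force: [0.7, -0.5, 0.7]
width: 0.0881
t: 1.85
ee_pos: [0.42, 0.1163, 0.2391]
tcp_rot: [-0.006, 1.0, 0.0, 0.0]
force: [0.3, 0.7, -0.2]
width: 0.0881
t: 2.27
ee_pos: [0.4755, -0.0462, 0.1989]
tcp_rot: [-0.004, 1.0, -0.001, 0.002]
force: [0.2, -0.4, -1.0]
width: 0.0881
t: 2.43
ee_pos: [0.473, -0.0429, 0.1984]
tcp_rot: [-0.004, 1.0, -0.0, -0.001]
force: [0.7, 0.7, 0.1]
width: 0.0881
[[-0.0082, 0.9526, 0.304, 0.3944], [1.0, 0.0076, 0.0031, -0.0429], [0.0006, 0.304, -0.9527, 0.3442], [0.0, 0.0, 0.0, 1.0]] [-0.28162568  0.30327555  0.33012581  2.04138646 -0.13277061  0.81780349
  1.70483995]
```

View pics/w1.png

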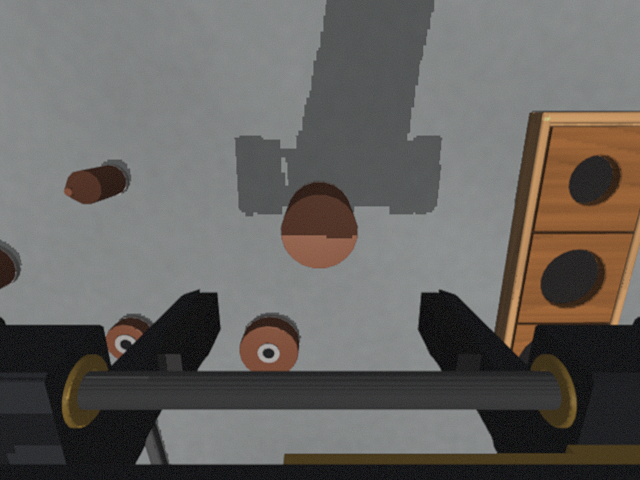

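Viewed 1 wrist picture (3 in all): the large plug's top disc is centred at about (320,229), giving (0.472, -0.042), which agrees with the top camera. I'll descend and grip.

```bash
python3 -m creep '[[0,0.001,-0.04,0,0,0,0],[0,0.001,-0.08,0,0,0,0],[0,0.001,-0.12,0,0,0,0],[0,0.001,-0.15,0,0,0,0],[0,0.001,-0.17,0,0,0,0]]' 35
python3 -m creep '[[0,0,-0.01,0,0,0,0],[0,0,-0.01,0,0,0,0],[0,0,-0.01,0,0,0,0.15],[0,0,-0.01,0,0,0,0.3],[0,0,-0.01,0,0,0,0.5]]'
python3 -m creep '[[0,0,0,0,0,0,0.7],[0,0,0,0,0,0,0.9],[0,0,0,0,0,0,0.9],[0,0,0,0,0,0,0.9]]'
python3 -m creep '[[0,0,0.005,0,0,0,0.9],[0,0,0.015,0,0,0,0.9],[0,0,0.03,0,0,0,0.9],[0,0,0.03,0,0,0,0.9]]'
```

```text
t: 2.9
ee_pos: [0.4724, -0.0386, 0.0265]
tcp_rot: [-0.007, 1.0, 0.001, -0.001]
force: [0.0, 0.0, 1.3]
width: 0.088
t: 3.32
ee_pos: [0.4747, -0.0407, 0.0202]
tcp_rot: [-0.006, 1.0, 0.0, 0.001]
force: [-0.3, -0.1, 0.6]
width: 0.0701
t: 3.65
ee_pos: [0.4745, -0.0417, 0.0199]
tcp_rot: [-0.005, 1.0, -0.0, 0.001]
force: [-0.9, -1.2, 9.4]
width: 0.059
t: 3.98
ee_pos: [0.4745, -0.0409, 0.0508]
tcp_rot: [-0.006, 1.0, 0.0, 0.001]
force: [1.0, -0.0, -5.1]
width: 0.0593
```

```bash
python3 -m creep '[[0,0,0.03,0,0,0,0.9],[0.01,0.015,0.055,0,0,0,0.9],[0.025,0.04,0.065,0,0,0,0.9],[0.042,0.066,0.065,0,0,0,0.9],[0.06,0.094,0.065,0,0,0,0.9]]'
python3 -m creep '[[0.018,0.028,0,0,0,0,0.9],[0.036,0.056,0,0,0,0,0.9],[0.054,0.085,0,0,0,0,0.9],[0.07,0.112,0,0,0,0,0.9],[0.083,0.131,0,0,0,0,0.9]]'
python3 -m creep '[[0.009,0.012,0,0,0,0,0.9],[0.009,0.012,0,0,0,0,0.9],[0.009,0.012,0,0,0,0,0.9]]'
python3 - <<'E'
from h import *
o=manip.get_obs(); m,E=cam("wrist"); snap("wrist","w2.png"); print(o["t"],o["ee_pos"],o["force"],o["width"])
E
```

```text
t: 4.4
ee_pos: [0.5339, 0.0539, 0.1146]
tcp_rot: [-0.005, 1.0, 0.0, 0.001]
force: [0.9, -0.9, -5.0]
width: 0.0596
t: 4.82
ee_pos: [0.6164, 0.1881, 0.113]
tcp_rot: [-0.007, 1.0, 0.001, -0.0]
force: [-0.2, 0.3, -5.1]
width: 0.0592
t: 5.07
ee_pos: [0.6246, 0.1969, 0.1127]
tcp_rot: [-0.006, 1.0, -0.0, -0.001]
force: [0.2, 0.4, -5.4]
width: 0.0596
5.0667 [0.62460437 0.1968548  0.11274972] [ 0.23124846  0.36316637 -5.40391799] 0.05964992337157207
```

View pics/w2.png

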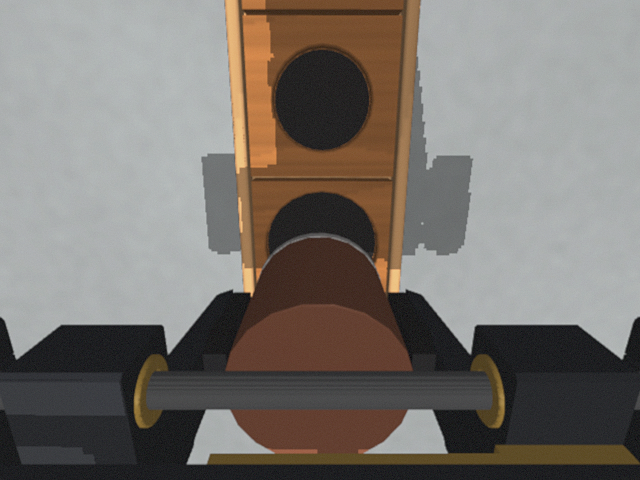

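Picture 4: the plug is held upright, centred within about 2 mm over the widest recess (rim's near edge at (322,192), plug foot at (320,234)). Lowering.

```bash
python3 -m creep '[[0.001,0,-0.02,0,0,0,0.9],[0.001,0,-0.045,0,0,0,0.9],[0.001,0,-0.062,0,0,0,0.9],[0.001,0,-0.072,0,0,0,0.9],[0.001,0,-0.076,0,0,0,0.9]]'
python3 -m creep '[[0,0,-0.001,0,0,0,0.9],[0,0,-0.003,0,0,0,0.9],[0,0,-0.004,0,0,0,0.9],[0,0,-0.005,0,0,0,0.9]]'
```

```text
t: 5.53
ee_pos: [0.6247, 0.1945, 0.0359]
tcp_rot: [-0.005, 1.0, -0.001, -0.002]
force: [-0.5, -0.5, -5.1]
width: 0.059
t: 5.87
ee_pos: [0.6271, 0.1962, 0.0337]
tcp_rot: [-0.006, 1.0, 0.0, 0.001]
force: [-0.1, 0.4, -4.8]
width: 0.0591
```

```bash
python3 -m creep '[[0,0,-0.001,0,0,0,0.9],[0,0,-0.002,0,0,0,0.9],[0,0,-0.002,0,0,0,0.9]]'
```

```text
t: 6.12
ee_pos: [0.6269, 0.1963, 0.032]
tcp_rot: [-0.006, 1.0, 0.0, 0.0]
force: [-3.8, -0.2, 4.0]
width: 0.059
```

```bash
python3 -m creep '[[0,0,0,0,0,0,0.28],[0,0,0,0,0,0,0.2],[0,0,0,0,0,0,0.1],[0,0,0,0,0,0,0],[0,0,0,0,0,0,0]]'
python3 -m creep '[[0,0,0.01,0,0,0,0],[0,0,0.04,0,0,0,0],[0,0,0.08,0,0,0,0],[0,0,0.12,0,0,0,0],[0,0,0.15,0,0,0,0]]'
python3 -m creep '[[-0.012,-0.035,0,0,0,0,0],[-0.024,-0.07,0,0,0,0,0],[-0.036,-0.105,0,0,0,0,0],[-0.048,-0.14,0,0,0,0,0],[-0.06,-0.175,0,0,0,0,0]]'
python3 -m creep '[[-0.018,-0.035,0,0,0,0,0],[-0.036,-0.07,0,0,0,0,0],[-0.054,-0.105,0,0,0,0,0],[-0.072,-0.14,0,0,0,0,0],[-0.09,-0.175,0,0,0,0,0]]'
python3 -m creep '[[-0.016,-0.036,0,0,0,0,0],[-0.028,-0.07,0,0,0,0,0],[-0.032,-0.08,0,0,0,0,0],[-0.032,-0.08,0,0,0,0,0],[-0.032,-0.08,0,0,0,0,0]]'
python3 - <<'E'
from h import *
o=manip.get_obs(); m,E=cam("wrist"); snap("wrist","w3.png"); print(o["t"],E.round(4).tolist(),o["joint_positions"])
E
```

```text
t: 6.53
ee_pos: [0.6266, 0.1961, 0.0308]
tcp_rot: [-0.006, 1.0, 0.0, 0.0]
force: [1.2, -0.8, -0.1]
width: 0.0874
t: 6.95
ee_pos: [0.6274, 0.196, 0.1848]
tcp_rot: [-0.005, 1.0, 0.0, 0.002]
force: [1.1, -0.2, -0.3]
width: 0.088
t: 7.37
ee_pos: [0.5658, 0.0195, 0.1817]
tcp_rot: [-0.006, 1.0, 0.0, 0.001]
force: [1.1, -0.1, 0.4]
width: 0.0879
t: 7.78
ee_pos: [0.4755, -0.1555, 0.1816]
tcp_rot: [-0.006, 1.0, 0.0, 0.001]
force: [0.5, -0.3, 0.4]
width: 0.0882
t: 8.2
ee_pos: [0.4447, -0.2337, 0.1811]
tcp_rot: [-0.005, 1.0, 0.0, 0.0]
force: [1.0, 0.2, 0.4]
width: 0.0881
8.2 [[-0.01, 0.9521, 0.3058, 0.3658], [0.9999, 0.0091, 0.0042, -0.2339], [0.0012, 0.3058, -0.9521, 0.3268], [0.0, 0.0, 0.0, 1.0]] [ 0.06995082  0.38327075  0.40148337  1.99443988 -0.20581196  0.80185146
  2.17011404]
```

View pics/w3.png

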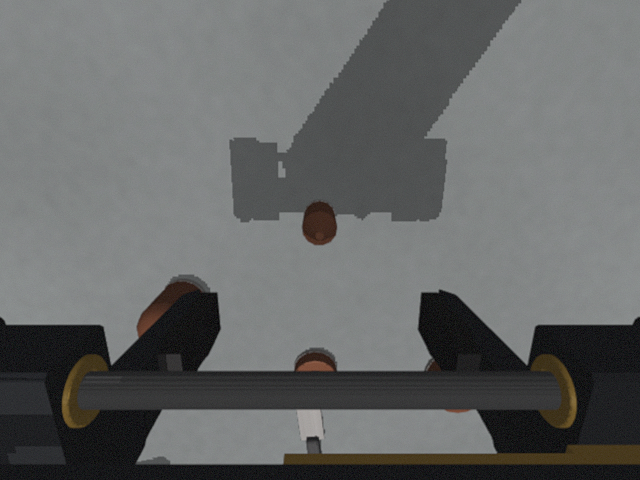

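Picture 5: the small plug's tip is at (320,237), giving (0.446, -0.232), within 2 mm of the TCP. Descend and grip.

```bash
python3 -m creep '[[0.001,0.002,-0.04,0,0,0,0],[0.001,0.002,-0.08,0,0,0,0],[0.001,0.002,-0.115,0,0,0,0],[0.001,0.002,-0.14,0,0,0,0],[0.001,0.002,-0.155,0,0,0,0]]' 20
python3 -m creep '[[0,0,-0.008,0,0,0,0],[0,0,-0.008,0,0,0,0],[0,0,-0.008,0,0,0,0.2],[0,0,-0.008,0,0,0,0.4],[0,0,-0.008,0,0,0,0.55]]'
python3 -m creep '[[0,0,0,0,0,0,0.65],[0,0,0,0,0,0,0.75],[0,0,0,0,0,0,0.9],[0,0,0,0,0,0,1],[0,0,0,0,0,0,1]]'
python3 -m creep '[[0,0,0.005,0,0,0,1],[0,0,0.02,0,0,0,1],[0,0,0.04,0,0,0,1],[0,0,0.04,0,0,0,1]]'
```

```text
t: 8.67
ee_pos: [0.4451, -0.2286, 0.0228]
tcp_rot: [-0.007, 1.0, 0.001, -0.002]
force: [0.2, 0.2, 0.9]
width: 0.088
t: 9.08
ee_pos: [0.4465, -0.232, 0.0189]
tcp_rot: [-0.006, 1.0, -0.0, 0.001]
force: [-0.0, -0.3, 1.8]
width: 0.0702
t: 9.5
ee_pos: [0.4455, -0.232, 0.0178]
tcp_rot: [-0.006, 1.0, -0.0, 0.0]
force: [0.3, 0.3, -0.3]
width: 0.0369
t: 9.83
ee_pos: [0.4469, -0.2329, 0.0604]
tcp_rot: [-0.005, 1.0, -0.001, 0.002]
force: [0.7, 0.1, -0.6]
width: 0.0274
```

The fingers were still closing when the lift began, so I'll check how it is held.

```bash
python3 - <<'E'
from h import *
o=manip.get_obs(); m,E=cam("wrist"); snap("wrist","w4.png"); print(o["t"],o["ee_pos"],o["width"],o["force"])
im=manip.get_image("scene"); cv2.imwrite("pics/s4.png",cv2.resize(im[120:320,120:320,::-1],(600,600)))
E
```

```text
9.8333 [ 0.44689681 -0.23288815  0.0603569 ] 0.027393518946134225 [ 0.69852322  0.05297137 -0.61456859]
```

View pics/w4.png

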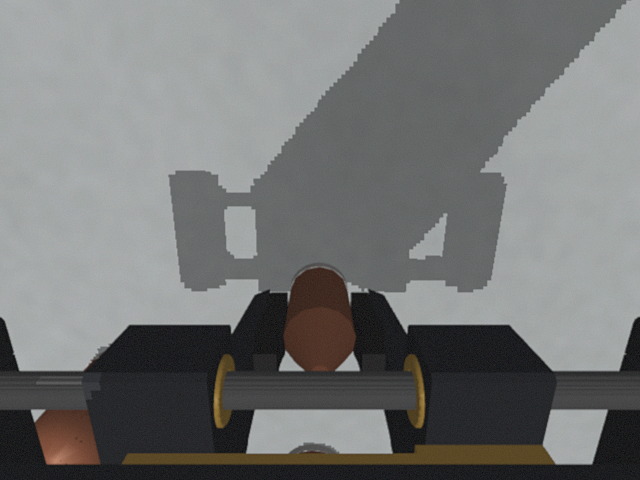

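View pics/s4.png

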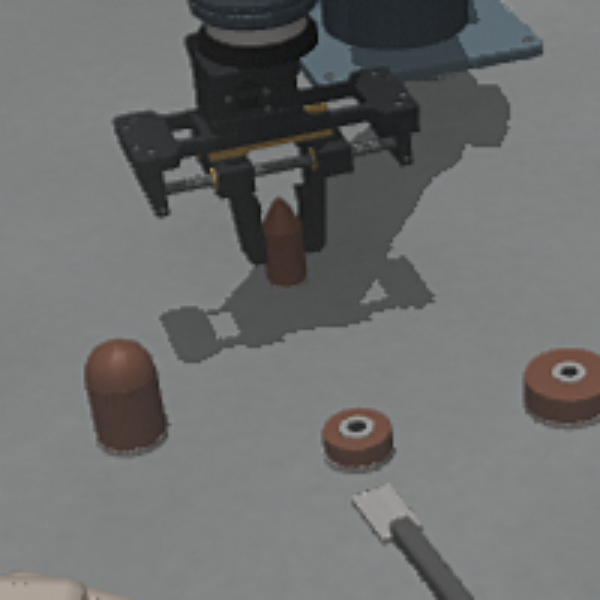

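Pictures 6–7: the small plug is held upright with its foot about 18 mm below the TCP (foot edge at (318,265)). Everything else is undisturbed. Carrying it over.

```bash
python3 -m creep '[[0,0.01,0.02,0,0,0,1],[0,0.035,0.045,0,0,0,1],[0,0.07,0.055,0,0,0,1],[0,0.108,0.055,0,0,0,1],[-0.001,0.146,0.055,0,0,0,1]]'
python3 -m creep '[[-0.001,0.038,0,0,0,0,1],[-0.002,0.076,0,0,0,0,1],[-0.003,0.114,0,0,0,0,1],[-0.004,0.152,0,0,0,0,1],[-0.005,0.19,0,0,0,0,1]]'
python3 -m creep '[[-0.001,0.036,0,0,0,0,1],[-0.001,0.066,0,0,0,0,1],[-0.001,0.085,0,0,0,0,1],[-0.001,0.091,0,0,0,0,1],[-0.001,0.091,0,0,0,0,1]]'
python3 -m creep '[[0,0,0,0,0,0,1],[0,0,0,0,0,0,1]]'
python3 - <<'E'
from h import *
o=manip.get_obs(); m,E=cam("wrist"); snap("wrist","w5.png"); print(o["t"],o["ee_pos"],o["width"],o["force"],E.round(4).tolist(),o["joint_positions"])
E
```

```text
t: 10.35
ee_pos: [0.4444, -0.0847, 0.1127]
tcp_rot: [-0.005, 1.0, -0.0, 0.0]
force: [1.4, 0.9, -1.1]
width: 0.0273
t: 10.77
ee_pos: [0.4384, 0.1058, 0.112]
tcp_rot: [-0.006, 1.0, -0.0, -0.001]
force: [0.4, -0.2, -1.2]
width: 0.0275
t: 11.18
ee_pos: [0.4378, 0.1963, 0.112]
tcp_rot: [-0.007, 1.0, -0.0, -0.0]
force: [-0.7, -0.5, -0.5]
width: 0.0274
t: 11.35
ee_pos: [0.4383, 0.1929, 0.1124]
tcp_rot: [-0.004, 1.0, -0.001, -0.0]
force: [-0.2, -0.1, -1.1]
width: 0.0276
11.35 [0.43830664 0.19294944 0.1123989 ] 0.02759460470962977 [-0.1924887  -0.06589324 -1.06415611] [[-0.0085, 0.9525, 0.3043, 0.3596], [1.0, 0.0083, 0.0022, 0.1931], [-0.0004, 0.3043, -0.9526, 0.2582], [0.0, 0.0, 0.0, 1.0]] [-0.79103915  0.46660114  0.34849063  2.09073401 -0.2637121   0.62653981
  1.31779979]
```

View pics/w5.png

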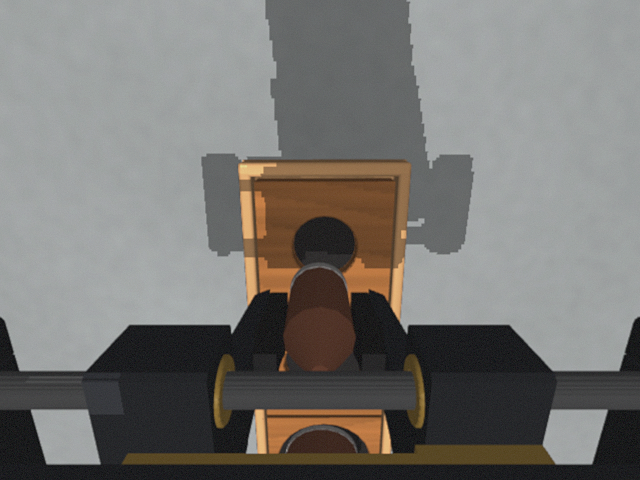

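Picture 8: the narrowest recess is centred at (325,245) and the plug foot's edge is at (319,263). The plug needs to move about +2 mm in x and +3 mm in y, then be lowered.

```bash
python3 -m creep '[[0.002,0.003,-0.02,0,0,0,1],[0.002,0.003,-0.045,0,0,0,1],[0.002,0.003,-0.063,0,0,0,1],[0.002,0.003,-0.073,0,0,0,1],[0.002,0.003,-0.076,0,0,0,1]]'
python3 -m creep '[[0,0,-0.001,0,0,0,1],[0,0,-0.002,0,0,0,1],[0,0,-0.003,0,0,0,1],[0,0,-0.004,0,0,0,1],[0,0,-0.004,0,0,0,1]]'
python3 -m creep '[[0,0,-0.001,0,0,0,1],[0,0,-0.002,0,0,0,1],[0,0,-0.002,0,0,0,1]]'
```

```text
t: 11.82
ee_pos: [0.4398, 0.196, 0.0361]
tcp_rot: [-0.004, 1.0, -0.001, -0.001]
force: [-6.2, -5.5, 30.4]
width: 0.0276
t: 12.23
ee_pos: [0.4408, 0.1961, 0.0349]
tcp_rot: [-0.004, 1.0, -0.0, -0.0]
force: [-6.7, -5.2, 26.1]
width: 0.0279
t: 12.48
ee_pos: [0.4415, 0.196, 0.0332]
tcp_rot: [-0.004, 1.0, -0.0, 0.0]
force: [-6.0, -5.8, 28.2]
width: 0.0274
```

```bash
python3 - <<'E'
from h import *
o=manip.get_obs(); a=snap("wrist","w6.png")[200:440,160:480]; b=manip.get_image("scene")[110:270,330:490]
cv2.imwrite("pics/c6.png",np.hstack([cv2.resize(a,(480,360)),cv2.resize(b,(320,320))] if 0 else [cv2.resize(a,(480,360)),cv2.copyMakeBorder(cv2.resize(b,(320,320)),20,20,0,0,0)])[:,:,::-1]); print(o["ee_pos"],o["force"],o["moment"])
E
```

```text
[0.44153288 0.195993   0.03319308] [-6.02170275 -5.78675033 28.21851857] [-1.4073271   1.19602941  0.03481887]
```

View pics/c6.png

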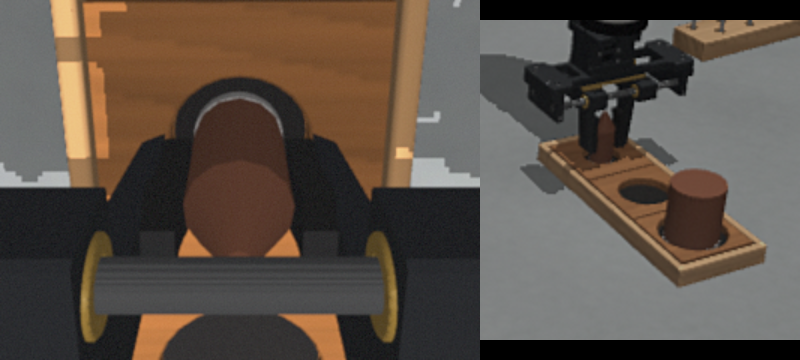

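Picture 9: the foot stands inside the recess with an even gap all round, resting on the floor. The offset was a bit longer than I reckoned. I'll relieve the pressure, then release.

```bash
python3 -m creep '[[0,0,0.001,0,0,0,1],[0,0,0.0015,0,0,0,1]]'
```

```text
t: 12.75
ee_pos: [0.4414, 0.197, 0.0334]
tcp_rot: [-0.005, 1.0, 0.0, 0.001]
force: [-0.1, -2.3, 1.8]
width: 0.0274
```

```bash
python3 -m creep '[[0,0,0,0,0,0,0.65],[0,0,0,0,0,0,0.5],[0,0,0,0,0,0,0.3],[0,0,0,0,0,0,0.1],[0,0,0,0,0,0,0]]'
python3 -m creep '[[0,0,0.01,0,0,0,0],[0,0,0.04,0,0,0,0],[0,0,0.08,0,0,0,0],[0,0,0.12,0,0,0,0],[0,0,0.15,0,0,0,0]]'
python3 -m creep '[[0.005,-0.038,0,0,0,0,0],[0.01,-0.076,0,0,0,0,0],[0.015,-0.114,0,0,0,0,0],[0.02,-0.152,0,0,0,0,0],[0.026,-0.19,0,0,0,0,0]]'
python3 -m creep '[[0.006,-0.038,0,0,0,0,0],[0.012,-0.076,0,0,0,0,0],[0.018,-0.114,0,0,0,0,0],[0.024,-0.152,0,0,0,0,0],[0.03,-0.19,0,0,0,0,0]]'
python3 -m creep '[[0.006,-0.038,0,0,0,0,0],[0.012,-0.076,0,0,0,0,0],[0.018,-0.114,0,0,0,0,0],[0.026,-0.15,0,0,0,0,0],[0.032,-0.18,0,0,0,0,0]]'
python3 -m creep '[[0,0,0,0,0,0,0],[0,0,0,0,0,0,0]]'
python3 - <<'E'
from h import *
o=manip.get_obs(); m,E=cam("wrist"); snap("wrist","w7.png"); print(o["t"],E.round(4).tolist(),o["joint_positions"])
E
```

```text
t: 13.17
ee_pos: [0.4403, 0.1981, 0.0321]
tcp_rot: [-0.006, 1.0, -0.0, -0.0]
force: [-0.0, -0.1, -0.5]
width: 0.0553
t: 13.58
ee_pos: [0.4409, 0.198, 0.1855]
tcp_rot: [-0.005, 1.0, 0.0, 0.001]
force: [1.7, 1.1, -0.9]
width: 0.0874
t: 14.0
ee_pos: [0.4661, 0.0065, 0.183]
tcp_rot: [-0.006, 1.0, 0.0, 0.0]
force: [0.7, 0.2, 0.3]
width: 0.0881
t: 14.42
ee_pos: [0.4963, -0.1837, 0.1829]
tcp_rot: [-0.006, 1.0, 0.0, 0.0]
force: [1.1, 0.5, -0.7]
width: 0.0883
t: 14.83
ee_pos: [0.5281, -0.3649, 0.183]
tcp_rot: [-0.005, 1.0, -0.0, 0.0]
force: [-0.2, 0.7, 0.5]
width: 0.0883
t: 15.0
ee_pos: [0.5276, -0.3638, 0.1826]
tcp_rot: [-0.004, 1.0, -0.0, -0.0]
force: [0.3, -0.3, -0.9]
width: 0.0885
15.0 [[-0.008, 0.9525, 0.3046, 0.4489], [1.0, 0.0076, 0.0023, -0.3637], [-0.0001, 0.3046, -0.9525, 0.3283], [0.0, 0.0, 0.0, 1.0]] [ 0.19469996  0.62591486  0.49655877  1.63443588 -0.34409573  0.96928654
  2.38747321]
```

View pics/w7.png

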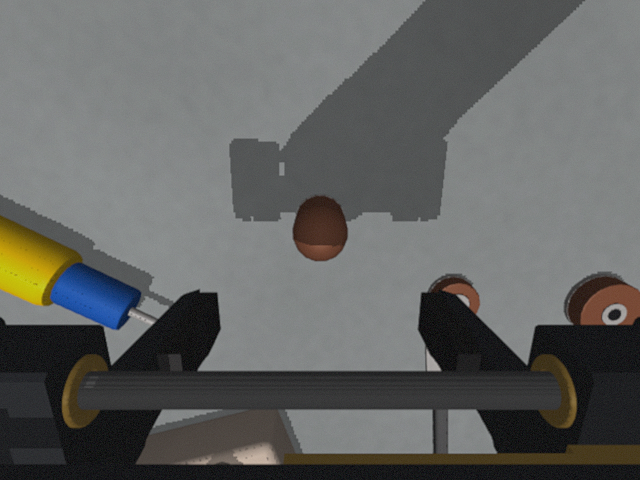

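Picture 10: the domed plug is centred at (320,230), giving about (0.532, -0.362), with nothing near the fingers. Descend and grip, this time waiting until the fingers are fully closed.

```bash
python3 -m creep '[[0.004,0.001,-0.04,0,0,0,0],[0.004,0.001,-0.08,0,0,0,0],[0.004,0.001,-0.115,0,0,0,0],[0.004,0.001,-0.14,0,0,0,0],[0.004,0.001,-0.155,0,0,0,0]]' 30
python3 -m creep '[[0,0,-0.01,0,0,0,0],[0,0,-0.01,0,0,0,0],[0,0,-0.01,0,0,0,0.2],[0,0,-0.01,0,0,0,0.4],[0,0,-0.01,0,0,0,0.55]]'
python3 -m creep '[[0,0,0,0,0,0,0.65],[0,0,0,0,0,0,0.75],[0,0,0,0,0,0,0.9],[0,0,0,0,0,0,0.9],[0,0,0,0,0,0,0.9]]'
python3 -m creep '[[0,0,0,0,0,0,0.9],[0,0,0,0,0,0,0.9]]'
python3 -m creep '[[0,0,0.005,0,0,0,0.9],[0,0,0.02,0,0,0,0.9],[0,0,0.04,0,0,0,0.9],[0,0,0.04,0,0,0,0.9]]'
```

```text
t: 15.47
ee_pos: [0.5313, -0.3573, 0.0243]
tcp_rot: [-0.007, 1.0, 0.002, -0.002]
force: [-0.4, 0.1, 0.2]
width: 0.0883
t: 15.88
ee_pos: [0.5335, -0.3616, 0.019]
tcp_rot: [-0.006, 1.0, -0.001, 0.001]
force: [0.5, 0.1, 1.7]
width: 0.07
t: 16.3
ee_pos: [0.5326, -0.3615, 0.0176]
tcp_rot: [-0.006, 1.0, -0.0, 0.0]
force: [-0.3, -0.9, 1.6]
width: 0.0433
t: 16.47
ee_pos: [0.5326, -0.3615, 0.0176]
tcp_rot: [-0.005, 1.0, -0.0, 0.0]
force: [-0.3, -0.5, 2.9]
width: 0.0434
t: 16.8
ee_pos: [0.5342, -0.3622, 0.061]
tcp_rot: [-0.006, 1.0, -0.001, 0.002]
force: [1.6, -1.1, -1.4]
width: 0.0433
```

```bash
python3 -m creep '[[0,0.01,0.025,0,0,0,0.9],[0,0.035,0.055,0,0,0,0.9],[0,0.07,0.065,0,0,0,0.9],[0,0.108,0.065,0,0,0,0.9],[0,0.146,0.065,0,0,0,0.9]]'
python3 -m creep '[[0,0.038,0,0,0,0,0.9],[0,0.076,0,0,0,0,0.9],[0,0.114,0,0,0,0,0.9],[0,0.152,0,0,0,0,0.9],[0,0.19,0,0,0,0,0.9]]'
python3 -m creep '[[0,0.038,0,0,0,0,0.9],[0,0.076,0,0,0,0,0.9],[0,0.114,0,0,0,0,0.9],[0,0.15,0,0,0,0,0.9],[0,0.18,0,0,0,0,0.9]]'
python3 -m creep '[[-0.001,0.025,0,0,0,0,0.9],[-0.001,0.038,0,0,0,0,0.9],[-0.001,0.042,0,0,0,0,0.9],[-0.001,0.042,0,0,0,0,0.9],[-0.001,0.042,0,0,0,0,0.9]]'
python3 - <<'E'
from h import *
o=manip.get_obs(); m,E=cam("wrist"); snap("wrist","w8.png"); print(o["t"],o["ee_pos"],o["width"],o["force"],E.round(4).tolist())
E
```

```text
t: 17.22
ee_pos: [0.5326, -0.2137, 0.1231]
tcp_rot: [-0.005, 1.0, -0.0, 0.001]
force: [0.6, -0.4, -2.8]
width: 0.0433
t: 17.63
ee_pos: [0.5318, -0.0229, 0.1222]
tcp_rot: [-0.006, 1.0, 0.0, -0.0]
force: [1.2, -0.2, -1.6]
width: 0.0431
t: 18.05
ee_pos: [0.5316, 0.1586, 0.1221]
tcp_rot: [-0.007, 1.0, 0.001, -0.0]
force: [0.4, 0.1, -2.9]
width: 0.0432
t: 18.47
ee_pos: [0.5316, 0.1948, 0.1222]
tcp_rot: [-0.005, 1.0, -0.001, -0.0]
force: [0.8, 0.5, -1.7]
width: 0.043
18.4667 [0.5315756  0.19484529 0.12218302] 0.0429946057870341 [ 0.82542306  0.51308424 -1.72620082] [[-0.009, 0.9523, 0.3049, 0.4528], [1.0, 0.0087, 0.0022, 0.195], [-0.0005, 0.3049, -0.9524, 0.2679], [0.0, 0.0, 0.0, 1.0]]
```

View pics/w8.png

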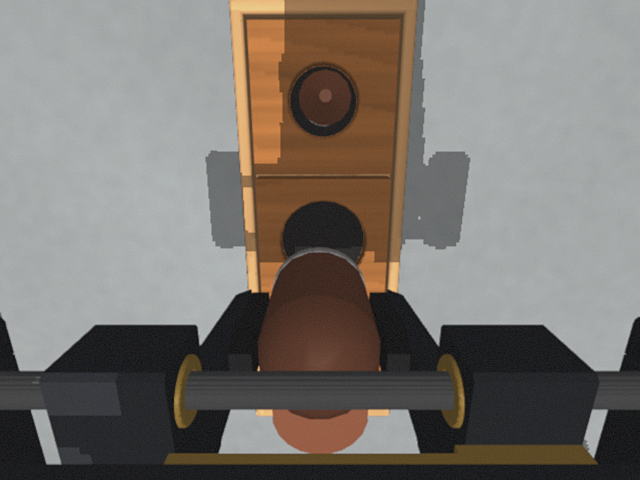

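Picture 11: the small plug is seated upright at (323,100). The middle recess is centred at column 323, and the medium plug needs about +2 mm in x and y. Lowering slowly.

```bash
python3 -m creep '[[0.002,0.002,-0.02,0,0,0,0.9],[0.002,0.002,-0.045,0,0,0,0.9],[0.002,0.002,-0.067,0,0,0,0.9],[0.002,0.002,-0.08,0,0,0,0.9],[0.002,0.002,-0.084,0,0,0,0.9]]'
python3 -m creep '[[0,0,-0.001,0,0,0,0.9],[0,0,-0.003,0,0,0,0.9],[0,0,-0.003,0,0,0,0.9]]'
python3 -m creep '[[0,0,-0.001,0,0,0,0.9],[0,0,-0.002,0,0,0,0.9],[0,0,-0.002,0,0,0,0.9]]'
```

```text
t: 18.93
ee_pos: [0.5323, 0.1968, 0.0363]
tcp_rot: [-0.004, 1.0, -0.001, -0.002]
force: [-0.6, 0.4, -2.0]
width: 0.0436
t: 19.18
ee_pos: [0.5342, 0.1989, 0.0361]
tcp_rot: [-0.005, 1.0, 0.0, 0.001]
force: [-0.1, 0.2, -3.1]
width: 0.043
t: 19.43
ee_pos: [0.5336, 0.1993, 0.0336]
tcp_rot: [-0.006, 1.0, 0.0, 0.0]
force: [-0.5, 0.6, -3.1]
width: 0.0433
```

```bash
python3 -m creep '[[0,0,-0.001,0,0,0,0.9],[0,0,-0.002,0,0,0,0.9],[0,0,-0.002,0,0,0,0.9]]'
python3 -m creep '[[0,0,-0.001,0,0,0,0.9],[0,0,-0.0015,0,0,0,0.9],[0,0,-0.0015,0,0,0,0.9]]'
```

```text
t: 19.68
ee_pos: [0.5333, 0.1991, 0.0311]
tcp_rot: [-0.006, 1.0, -0.0, -0.0]
force: [-0.3, 0.1, -3.3]
width: 0.043
t: 19.93
ee_pos: [0.5334, 0.199, 0.0296]
tcp_rot: [-0.006, 1.0, -0.0, -0.0]
force: [-0.0, 0.6, -2.0]
width: 0.0434
```

```bash
python3 -m creep '[[0,0,-0.0005,0,0,0,0.9],[0,0,-0.001,0,0,0,0.9],[0,0,-0.001,0,0,0,0.9]]'
```

```text
t: 20.18
ee_pos: [0.5334, 0.199, 0.0295]
tcp_rot: [-0.006, 1.0, 0.0, -0.0]
force: [-4.2, -0.0, 8.9]
width: 0.0433
```

On the floor (+9 N). I'll release, retreat and check.

```bash
python3 -m creep '[[0,0,0,0,0,0,0.48],[0,0,0,0,0,0,0.4],[0,0,0,0,0,0,0.25],[0,0,0,0,0,0,0.1],[0,0,0,0,0,0,0]]'
python3 -m creep '[[0,0,0.01,0,0,0,0],[0,0,0.04,0,0,0,0],[0,0,0.08,0,0,0,0],[0,0,0.12,0,0,0,0],[0,0,0.16,0,0,0,0]]'
python3 -m creep '[[-0.01,0.03,0.01,0,0,0,0],[-0.02,0.065,0.01,0,0,0,0],[-0.03,0.1,0.01,0,0,0,0],[-0.04,0.135,0.01,0,0,0,0],[-0.05,0.17,0.01,0,0,0,0]]'
python3 -m creep '[[0,0.035,0,0,0,0,0],[0,0.07,0,0,0,0,0],[0,0.105,0,0,0,0,0],[0,0.12,0,0,0,0,0],[0,0.12,0,0,0,0,0]]'
python3 - <<'E'
from h import *
np.set_printoptions(precision=4,suppress=True)
a=snap("top","top9.png"); b=snap("scene","s9.png")
cv2.imwrite("pics/c9.png",np.hstack([cv2.resize(a[200:360,140:300],(400,400)),cv2.resize(b[110:270,330:490],(400,400))])[:,:,::-1])
m,E=cam("top")
for l in ("stub_wide","stub_narrow","chisel"): print(l,[(d["p"],unproj(m,E,d["position"],0)[:2]) for d in manip.tip_of(l,"top")[:1]])
print(np.abs(a[:,:,::-1].astype(int)-cv2.imread("pics/top0.png"))[175:265,310:403].max())
E
```

```text
t: 20.6
ee_pos: [0.5335, 0.1991, 0.0287]
tcp_rot: [-0.006, 1.0, -0.0, 0.0]
force: [-0.3, -0.1, -0.1]
width: 0.0707
t: 21.02
ee_pos: [0.533, 0.1986, 0.191]
tcp_rot: [-0.005, 1.0, -0.0, -0.0]
force: [0.5, 0.1, 0.1]
width: 0.0881
t: 21.43
ee_pos: [0.4827, 0.3706, 0.1998]
tcp_rot: [-0.005, 1.0, 0.0, 0.0]
force: [-0.1, 1.0, 0.1]
width: 0.0881
t: 21.85
ee_pos: [0.4813, 0.494, 0.1987]
tcp_rot: [-0.009, 1.0, 0.001, -0.0]
force: [-0.3, -0.6, -0.3]
width: 0.0885
stub_wide [(0.75, array([ 0.6125, -0.0975]))]
stub_narrow [(0.83, array([ 0.6051, -0.2439]))]
chisel [(0.89, array([ 0.7473, -0.2343]))]
9
```

View pics/c9.png

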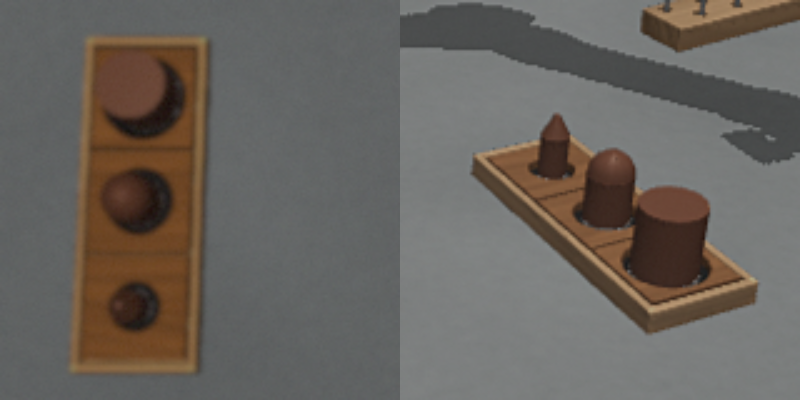

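Picture 12: all three plugs stand upright in their recesses. The recess slack is only 8 mm, so a plug on the floor is inside the 12 mm limit. The stub and chisel region is unchanged.

```bash
python3 -c "
from station import manip
print(manip.finish_job())"
```

```text
the job is handed in; nothing more can be done
None
```

All three fresh plugs now stand upright in the recesses made for their sizes, and the job is handed in. It took about 22 s of robot time; no verdict was reported.

**Final checks:**
- **Plugs:** The last top and scene pictures show all three upright in the tray, released, with the gripper clear of everything. I judged this by eye and did not measure the final axis offsets. The recesses leave at most 8 mm of play, so a plug on the recess floor is within the 12 mm limit.
- **Stubs and chisel:** That part of the picture matches the start to within image noise (largest pixel difference 9). The detector put all three within about 4 mm of their first readings.

**What went less well:** The fingers were still closing when I started lifting the small plug, so it sat a few millimetres lower in the grip than I reckoned. It met the recess floor early and took up to about 30 N of downward force while slipping in the pads. I checked it in a picture, eased the pressure off, and then released it. The large and medium plugs touched down at about 4 and 9 N.

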